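# Put the stamp away in the push-to-open drawer

## Robot

A 7-joint arm with a two-finger parallel gripper is mounted at the origin on the work surface; the furniture and walls round the work are solid. World frame = base frame: x ahead of the robot, y to its left, z up, the work surface at z = 0. Lengths are in m, angles in rad, forces in N, time in s.
With the tool pointing down it reaches from about 0.4 to 0.85 m from the base axis. Payload 4.5 kg.
Tool frame: the origin (TCP) lies at the very end of the fingers, on their centre line; the grasp point (between the pads) lies 19 mm behind it (env.hold_point_z is the distance from the TCP to the grasp point, in m); z points along the fingers, y is the line along which they close (so a half turn about z gives the same grasp; the last joint's range is limited). The gripper opens to 85 mm and grips with 20 to 120 N. Pads are 22 mm wide; open, the fingers measure 114 mm over their backs; the gripper's body (76 mm by 85 mm) begins 54 mm behind the grasp point. The pads swing forward as they close: fully open they stand 13 mm farther back than shut.
Start: joints at [1.366, 0.689, -0.195, 1.565, 0.157, 0.902, -0.215], TCP at [0.148, -0.607, 0.231] pointing down, gripper open.
Joint ranges: [-3.01, 3.01], [-0.46, 2.08], [-1.47, 1.51], [0.13, 2.56], [-1, 4.14], [0.04, 2.09], [-2.66, 2.66]. Speed limits (rad/s): [2.57, 2.57, 3.14, 3.14, 3.14, 3.14, 3.14].

## Interface

Orientations are given as [roll, pitch, yaw] about the fixed x, y, z axes, in that order (R = Rz(yaw) Ry(pitch) Rx(roll)).
In Python, from cell import sense, vision, env gives the robot as it stands. The module is installed in compiled form; this text tells all that it offers.
- The arm moves only by the tool play_rows, never from a script. Its argument "deltas" is one flat list of numbers, 7 for each row, row after row: the shift along the tool's x, y, z in m, then the turn, a rotation vector about the tool's x, y, z in rad, then the finger opening in m, from 0 to 0.0854. In form: [tx, ty, tz, wx, wy, wz, claw, tx, ty, tz, wx, wy, wz, claw, ...]. A call has 1 to 20 rows; each row is the pose to reach, as a shift and turn from the pose commanded when the call began, along the tool's axes at that moment; what a row does not reach only later rows make up. A row lasts 1/12 s, in which the tool goes at most 41.7 mm and 7.16 degrees, less where a joint would pass 70% of its speed; a pose out of reach is approached as far as the arm can. A call with a gripper value outside its range is refused whole. The fingers move at their own pace and stop on an object; "grip_force" is the grip in N (left out, the last holds). Time passes only in rows, so rows that repeat a pose let the fingers close. It gives the time, the measured TCP pose, the force, the opening and the grip force at its end, in the units of the state.
- sense(): the state, without advancing time (a new reading comes with each control period).
- vision.capture(name): name is "scene" or "top" or "wrist"; returns a dict with "frame" (480x640x3 uint8, red, green, blue), "fx", "fy", "cx", "cy" (pixels), "pose" (4x4, takes a point from camera to world coordinates); the wrist camera has in their place "mount" (4x4, takes a point from camera to tool coordinates, whose origin is the TCP and whose axes are the flange's). Camera axes: x right, y up, looking along -z (the intrinsics and any distortion apply to the point x, -y, -z); pixel columns grow to the right and rows downward; lengths in m; the calibration is good to about 2 mm. A picture is of the moment at which its call begins: read the wrist's pose just before it. There is no depth.
- env.sign_off(): hands the job in; it is judged then, once.
The state is a dict: "t": time; "q": joint angles; "qvel": joint speeds; "joint_efforts": joint torques, N m; "position": TCP position; "tcp_rot": TCP orientation; "wrist_force": force on the tool from outside, world axes, zero at the start; "moment": the same for the moment, N m; "gripper_width": finger opening in m; "gripper_force": force on a finger pad.
Only numpy, scipy, OpenCV 4.12 (cv2) and the standard library are available. Lean on these libraries where they do the work, as an engineer would, in place of code of your own. Each camera call takes 0.05 s, during which the arm holds its last target. There are 200 camera calls.

## Task

Put the black stamp away in the small grey desk cabinet: press its handleless drawer front in so that the touch latch lets go and the drawer springs out, stand the stamp upright inside the drawer, then press the drawer shut until the latch catches and it stays in by itself. Press gently: ease off as soon as the front comes up against its stop, never knock or shove it, and leave everything else on the desk where it is.

Things in the scene. Friction and masses are not known exactly. Their poses are not given: they have to be found in the camera images.
- cabinet: small grey desk cabinet, one handleless drawer; fixed. Origin on its underside, z up, x inward (away from the drawer front), y across. Shell x -65 to +85 mm, 170 mm wide, 70 mm high, closed on top; the drawer slides out along -x. Its push-push latch acts on being let go after a full press: it releases if it was latched, catches (settling within 1 mm of joint 0) if the drawer was out.
- drawer (a joint): drawer slide in m: 0 latched shut (start), 0.075 sprung fully out, negative pressed in. Pushed outward by a spring (6 N shut, 4.5 N out) and slowed by a damper (40 N per m/s). A press ends at a stop 6 to 19 mm inside 0, different on each start and for opening and closing: feel it by the rise of force; the latch acts only within about 1 mm of it. Over 15 N, or a knock, harms it.
- drawer_front (a point): centre of the drawer front's flat outer face, which looks along the cabinet's -x; moves with the drawer, oriented as the cabinet. Front 150 mm wide, from 8 to 62 mm above the desk (this point at 35 mm), a card holder raised under 2 mm on its upper middle. Latched it stands 26 mm proud of the shell, so closed fingers pointing down in front of it can press it fully in.
- drawer_floor (a point): point on the drawer's inner floor, 12.5 mm above the desk, mid-width, 61 mm behind the front's outer face; moves with the drawer, oriented as the cabinet. Inside: x from -33 to +83 mm about this point, y +-69 mm; front panel 28 mm thick, side walls 33 mm high. Fully out, the part from x = -33 to +40 mm is clear of the cabinet and open above.
- stamp: black self-inking date stamp standing on its base, 30 g. Base 26x46x12 mm (x, y, z), above it an upright-sided body 20x36 mm up to a height of 38 mm with a green top. Origin at the centre of its underside, z up, its long side along its own y. Lies on the right part of the desk.
- mug: tan-orange ceramic mug, 81x113x101 mm with its handle, origin at the centre of its underside. Bystander.
- tape_roll: roll of white cloth tape lying flat, 67 mm across, 24 mm high, origin at the centre of its underside. Bystander.
- needle_file: needle file with turned wooden handle, 172 mm long along its own y axis, 15 mm high, origin at mid-length on the underside. Bystander.
- eraser: white eraser in a card sleeve, 22x50x12 mm, origin at the centre of its underside. Bystander.
- sticky_notes: pad of sticky notes, 69x69x11 mm, origin at the centre of its underside. Bystander.
- polish_tin: flat round tin, 66 mm across, 23 mm high, origin at the centre of its underside. Bystander.
Not all that is in view belongs to the job. There is more than one size of the stamp; the one meant has the size given above.

How it is judged:
On the way, in this order (a step that is already met when the one before it is completed fails the run):
1. the drawer has been let go by the latch and has sprung out (value of joint drawer above 0.068 m), for 0.2 s.
2. the stamp stands in the open drawer, let go by the fingers (x of stamp in the frame of drawer_floor between -0.03 and 0.079 m and y of stamp in the frame of drawer_floor between -0.066 and 0.066 m and z of stamp in the frame of drawer_floor between -0.004 and 0.006 m and angle between stamp's own z axis and vertical below 0.2 rad and contact force between the fingers and stamp below 0.1 N and value of joint drawer above 0.05 m), for 0.2 s.
At the end, for the whole second after the job is handed in: The drawer is latched shut by itself (joint within 3 mm of the latched position), with the stamp inside it at rest, standing on the drawer floor upright (within 0.2 rad); everything else is where it was (value of joint drawer between -0.003 and 0.003 m and x of stamp in the frame of drawer_floor between -0.03 and 0.079 m and y of stamp in the frame of drawer_floor between -0.066 and 0.066 m and z of stamp in the frame of drawer_floor between -0.004 and 0.006 m and angle between stamp's own z axis and vertical below 0.2 rad and linear speed of stamp below 0.02 m/s); the robot touches nothing.
It fails at once if the drawer is pressed with more than 15 N (contact force between any of the fingers, the arm and drawer above 15 N).
It fails at once if another thing on the desk is moved by more than 2 cm (distance of any of mug, tape_roll, needle_file, eraser, sticky_notes, polish_tin from where it was at the start of the episode above 0.02 m).
It also fails if it takes over 72 s, if anything falls off the work surface, if the arm or the gripper's body presses on something with over 40 N, if the wrist force passes 120 N, or if a joint passes its speed limit or range.

## Working session

There is one attempt and no reset: what is moved stays moved. The work goes in short steps, Python scripts to look and compute and a tool call to move; the robot and the scene stay as the last step left them, time stands still between calls to the robot, and variables do not carry over. Pictures are saved under pics/ and viewed, at most 10 in all, crops included, and the job is handed in when it is done.

Besides the shell and the picture viewer there is one more tool, called as name(argument=value, ...) on one line, values as JSON. play_rows: Moves the arm, as the interface text tells. Its arguments: {"type":"object","properties":{"deltas":{"type":"array","items":{"type":"number"}},"grip_force":{"type":"number"}},"required":["deltas"]}

```bash
mkdir -p pics
python3 - <<'E'
from cell import sense, vision, env
import cv2,json
s=sense();print({k:(v if not hasattr(v,'tolist') else v.tolist()) for k,v in s.items()}, env.hold_point_z)
import pickle
for n in ("scene","top"):
    c=vision.capture(n);pickle.dump(c,open(n+'.pkl','wb'))
    cv2.imwrite(f'pics/{n}0.png',c["frame"][...,::-1]);print(n,c["fx"],c["fy"],c["cx"],c["cy"],c["pose"],[k for k in c])
E
```

```text
{'t': 0.0, 'q': [1.3658170426635765, 0.6899840473285218, -0.19450503977311492, 1.5663845774117449, 0.15729486350226865, 0.9024985936789716, -0.2150730000021318], 'qvel': [3.3518141521369405e-05, -0.0023292536668376124, -0.0014856935372903907, 0.00044280292630829483, -4.534332085870822e-05, -0.0018071249335543126, 0.0011451205893826463], 'joint_efforts': [-0.00011448730219854042, -53.96016597747803, -1.267227977514267, -15.854283571243286, 0.008903061971068382, 0.009350123873446137, -3.4039837828458985e-05], 'position': [0.14761000428392707, -0.6066287572911065, 0.23047298319572085], 'tcp_rot': [-3.13971423968212, 0.00014024366665998933, 0.2388857178379491], 'wrist_force': [-0.8060112436818341, -0.924431013326802, 0.1803656082285576], 'moment': [0.002200728894739851, -0.03339115596131389, -0.0110962244256918], 'gripper_force': 0.0, 'gripper_width': 0.08528728292707641} 0.0187
scene 461.0633935151521 461.0633935151521 322.5130141930932 249.29778585273507 [[ 0.6219684   0.53563024 -0.57118784 -0.00206601]
 [-0.78303897  0.42330547 -0.45569996 -0.40152591]
 [-0.00229974  0.73069332  0.68270198  0.69516102]
 [ 0.          0.          0.          1.        ]] ['frame', 'fx', 'fy', 'cx', 'cy', 'pose']
top 487.1540742761448 487.1540742761448 328.4427952309428 245.5633486624603 [[ 3.38348117e-04  9.87392950e-01 -1.58287863e-01  3.87705957e-01]
 [-9.99890865e-01 -2.00381304e-03 -1.46370165e-02  8.72392347e-03]
 [-1.47696662e-02  1.58275541e-01  9.87284513e-01  1.06278105e+00]
 [ 0.00000000e+00  0.00000000e+00  0.00000000e+00  1.00000000e+00]] ['frame', 'fx', 'fy', 'cx', 'cy', 'pose']
```

View pics/top0.png

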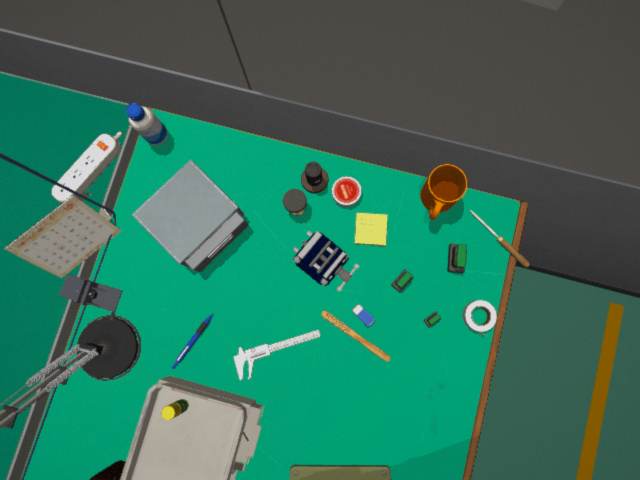

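View pics/scene0.png

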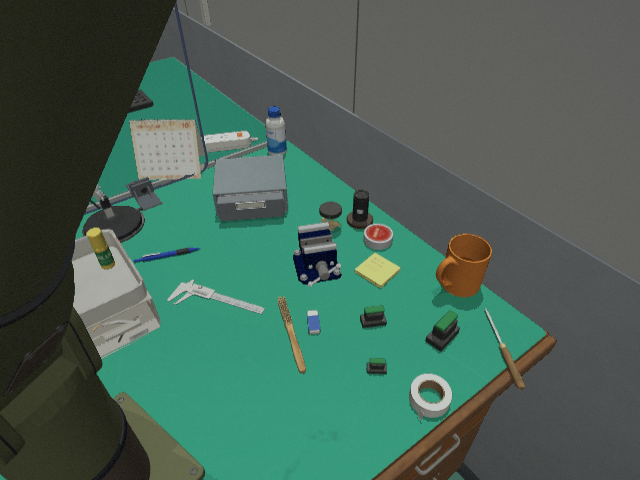

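```bash
cat > h.py <<'E'
import numpy as np,pickle,cv2
def ray(c,u,v):
    d=np.array([(u-c["cx"])/c["fx"],-(v-c["cy"])/c["fy"],-1.]);P=np.array(c["pose"]);return P[:3,3],P[:3,:3]@d
def on(c,u,v,z):
    o,d=ray(c,u,v);return o+d*(z-o[2])/d[2]
def proj(c,p):
    P=np.array(c["pose"]);q=P[:3,:3].T@(np.array(p)-P[:3,3]);return c["cx"]+c["fx"]*q[0]/-q[2],c["cy"]+c["fy"]*q[1]/q[2]
E
python3 - <<'E'
from h import *
c=pickle.load(open('top.pkl','rb'));f=c['frame'][...,::-1]
a=cv2.resize(f[235:335,375:475],(400,400),interpolation=cv2.INTER_CUBIC)
b=cv2.resize(f[155:275,125:245],(400,400),interpolation=cv2.INTER_CUBIC)
cv2.imwrite('pics/crop1.png',np.hstack([a,b]))
for n,p in dict(A=(402,280),B=(457,258),C=(433,319),mug=(445,188),tape=(481,317),file=(500,238),eraser=(364,316),notes=(371,229)).items(): print(n,on(c,*p,0.0).round(3))
E
```

```text
A [ 0.482 -0.136  0.   ]
B [ 0.53  -0.257  0.   ]
C [ 0.398 -0.2    0.   ]
mug [ 0.688 -0.237  0.   ]
tape [ 0.402 -0.303  0.   ]
file [ 0.574 -0.354  0.   ]
eraser [ 0.404 -0.052  0.   ]
notes [ 0.595 -0.07   0.   ]
```

View pics/crop1.png

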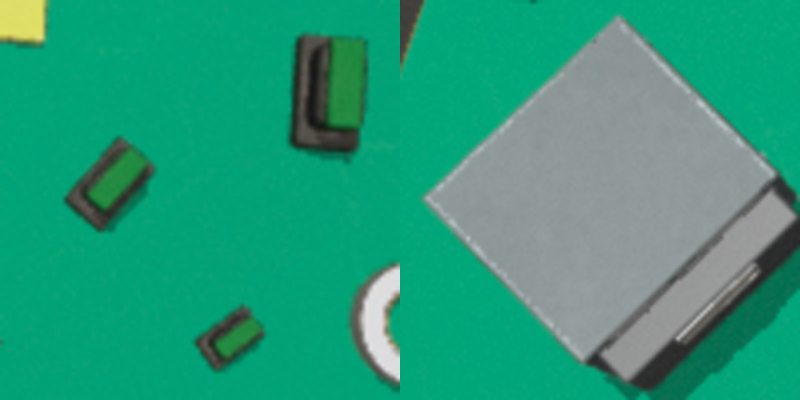

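Run:
```python
from h import *
from scipy.optimize import least_squares
c=pickle.load(open('top.pkl','rb'));s=pickle.load(open('scene.pkl','rb'))
def T(p,l): 
    x,y,a=p;R=np.array([[np.cos(a),-np.sin(a),0],[np.sin(a),np.cos(a),0],[0,0,1]]);return R@np.array(l)+[x,y,0]
def fit(ms,ls,p0):
    r=least_squares(lambda p:np.concatenate([np.array(proj(c,T(p,l)))-m for m,l in zip(ms,ls)]),p0);return r.x,np.abs(r.fun).max()
A=lambda u,v:np.array((375+(u)/4-.4,235+v/4-.4)); B=lambda u,v:np.array((125+(u-400)*.3-.35,155+v*.3-.35))
# inward axis: image up-left. world: image up=+x, image left=+y
ms=[B(425,200),B(618,17),B(778,177),B(585,362)]
ls=[(.085,.085,.07),(.085,-.085,.07),(-.065,-.085,.07),(-.065,.085,.07)]
cab,e=fit(ms,ls,[.6,.25,.8]);print('cab',cab,e)
ms=[A(65,200),A(103,230),A(120,137),A(155,170)]
# base corners: left->top is long
for nm,h in (('A',.012),):
  ls=[(-.013,.023,h),(-.013,-.023,h),(.013,.023,h),(.013,-.023,h)]
  ls=[(.013,.023,h),(-.013,.023,h),(.013,-.023,h),(-.013,-.023,h)]
  st,e=fit([ms[0],ms[1],ms[2],ms[3]],ls,[.48,-.135,-.7]);print('stamp',st,e)
np.save('cab',cab);np.save('st',st)
for cam,n in ((c,'top'),(s,'scene')):
  f=cam['frame'][...,::-1].copy()
  def poly(p,pts,col):
    cv2.polylines(f,[(np.array([proj(cam,T(p,l)) for l in pts])*16).astype(int)],True,col,1,4,4)
  for h in(0,.07): poly(cab,[(.085,.085,h),(.085,-.085,h),(-.065,-.085,h),(-.065,.085,h)],(0,0,255))
  poly(cab,[(-.091,.075,.008),(-.091,-.075,.008),(-.091,-.075,.062),(-.091,.075,.062)],(255,0,255))
  for x,y,h in((.013,.023,0),(.013,.023,.012),(.01,.018,.038)): poly(st,[(x,y,h),(x,-y,h),(-x,-y,h),(-x,y,h)],(0,0,255))
  if cam is c: a=np.hstack([cv2.resize(f[255:305,377:427],(300,300)),cv2.resize(f[155:275,125:245],(300,300))])
  else: b=np.hstack([cv2.resize(f[290:340,348:398],(300,300)),cv2.resize(f[140:230,205:295],(300,300))])
cv2.imwrite('pics/fit.png',np.vstack([a,b]))
```

```text
cab [0.61417853 0.31692469 0.79403162] 1.240981787996759
stamp [ 0.4793052  -0.13489829  0.843686  ] 0.5529614977123174
```

View pics/fit.png

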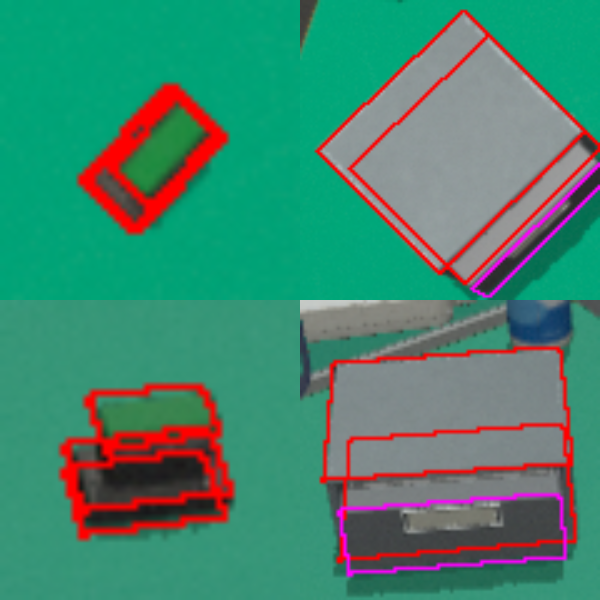

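Pic 1 (top): cabinet about (188,215), front facing lower right. Look-alike stamps are at (402,280), (457,258) and (433,319). Measured base lengths are about 46, 62 and 33 mm, so the one at (402,280) is the target. The crop and fit overlays confirm this: the model outline matches in both cameras to about 1 px.

```bash
cat >> h.py <<'E'
from scipy.spatial.transform import Rotation as Ro
def cabp(x,y=0,z=0):
    cx,cy,a=np.load('cab.npy');return np.array([cx+np.cos(a)*x-np.sin(a)*y,cy+np.sin(a)*x+np.cos(a)*y,z])
def rel(*targets):
    from cell import sense
    s=sense();R=Ro.from_euler('xyz',s['tcp_rot'])
    for p,yaw in targets:
        print((R.inv().apply(np.array(p)-s['position'])).round(4).tolist(),(R.inv()*Ro.from_euler('xyz',[np.pi,0,yaw])).as_rotvec().round(4).tolist(),'world',np.round(p,4))
def st():
    from cell import sense
    s=sense();a=np.load('cab.npy');d=np.array(s['position'])-[a[0],a[1],0];cs,sn=np.cos(a[2]),np.sin(a[2]);F=s['wrist_force']
    print('t',round(s['t'],2),'cab xyz',np.round([cs*d[0]+sn*d[1],-sn*d[0]+cs*d[1],d[2]],4),'rot',np.round(s['tcp_rot'],4),'Fcab',np.round([cs*F[0]+sn*F[1],-sn*F[0]+cs*F[1],F[2]],2),'w',round(s['gripper_width'],4),'q',np.round(s['q'],2))
E
python3 -c "
from h import *
rel(([.4,-.3,.24],.5),(cabp(-.145,0,.2),.794))"
```

```text
[0.3177, -0.2383, -0.0091] [-0.0017, -0.0001, -0.2612] world [ 0.4  -0.3   0.24]
[0.5486, -0.7106, 0.0317] [-0.0016, -0.0004, -0.5552] world [0.5125 0.2135 0.2   ]
```

play_rows(deltas=[0.318,-0.238,-0.009,-0.0017,0,-0.261,0,0.318,-0.238,-0.009,-0.0017,0,-0.261,0,0.318,-0.238,-0.009,-0.0017,0,-0.261,0,0.318,-0.238,-0.009,-0.0017,0,-0.261,0,0.318,-0.238,-0.009,-0.0017,0,-0.261,0,0.318,-0.238,-0.009,-0.0017,0,-0.261,0,0.318,-0.238,-0.009,-0.0017,0,-0.261,0,0.318,-0.238,-0.009,-0.0017,0,-0.261,0,0.318,-0.238,-0.009,-0.0017,0,-0.261,0,0.549,-0.711,0.032,-0.0016,0,-0.555,0,0.549,-0.711,0.032,-0.0016,0,-0.555,0,0.549,-0.711,0.032,-0.0016,0,-0.555,0,0.549,-0.711,0.032,-0.0016,0,-0.555,0,0.549,-0.711,0.032,-0.0016,0,-0.555,0,0.549,-0.711,0.032,-0.0016,0,-0.555,0,0.549,-0.711,0.032,-0.0016,0,-0.555,0,0.549,-0.711,0.032,-0.0016,0,-0.555,0,0.549,-0.711,0.032,-0.0016,0,-0.555,0,0.549,-0.711,0.032,-0.0016,0,-0.555,0,0.549,-0.711,0.032,-0.0016,0,-0.555,0])

```text
t: 1.77
position: [0.4922, 0.1286, 0.2055]
tcp_rot: [3.14, 0.001, 0.794]
wrist_force: [1.0, 0.2, -0.4]
gripper_width: 0.0
gripper_force: 0.0
```

```bash
python3 -c "
from h import *
st();rel((cabp(-.145,0,.2),.794),(cabp(-.145,0,.025),.794))"
```

```text
t 1.77 cab xyz [-0.2198 -0.0451  0.2055] rot [3.1401e+00 1.2000e-03 7.9400e-01] Fcab [ 0.81 -0.61 -0.36] w 0.0 q [-0.19  0.58 -0.25  1.94  0.23  0.65 -1.36]
[0.0748, -0.0451, 0.0054] [0.0015, 0.0012, 0.0] world [0.5125 0.2135 0.2   ]
[0.075, -0.0453, 0.1804] [0.0015, 0.0012, 0.0] world [0.5125 0.2135 0.025 ]
```

play_rows(deltas=[0,0,0,0,0,0,0,0,0,0,0,0,0,0,0,0,0,0,0,0,0])

```text
t: 2.02
position: [0.4918, 0.1261, 0.2055]
tcp_rot: [3.14, 0.002, 0.794]
wrist_force: [0.1, -1.2, -0.0]
gripper_width: -0.0001
gripper_force: 0.0
```

```bash
python3 -c "
from h import *
st();rel((cabp(-.145,0,.2),.794),(cabp(-.145,0,.025),.794))"
```

```text
t 2.02 cab xyz [-0.2219 -0.0465  0.2055] rot [3.1402e+00 2.3000e-03 7.9420e-01] Fcab [-0.76 -0.92 -0.04] w -0.0001 q [-0.19  0.58 -0.25  1.94  0.23  0.65 -1.35]
[0.0769, -0.0465, 0.0052] [0.0014, 0.0023, 0.0002] world [0.5125 0.2135 0.2   ]
[0.0773, -0.0468, 0.1802] [0.0014, 0.0023, 0.0002] world [0.5125 0.2135 0.025 ]
```

play_rows(deltas=[0.04,-0.025,0.005,0.001,0.002,0,0,0.077,-0.047,0.005,0.001,0.002,0,0,0.077,-0.047,0.03,0.001,0.002,0,0,0.077,-0.047,0.07,0.001,0.002,0,0,0.077,-0.047,0.11,0.001,0.002,0,0,0.077,-0.047,0.15,0.001,0.002,0,0,0.077,-0.047,0.18,0.001,0.002,0,0,0.077,-0.047,0.18,0.001,0.002,0,0,0.077,-0.047,0.18,0.001,0.002,0,0,0.077,-0.047,0.18,0.001,0.002,0,0])

```text
t: 2.85
position: [0.5142, 0.2134, 0.0274]
tcp_rot: [3.14, -0.003, 0.792]
wrist_force: [0.9, -0.5, 0.7]
gripper_width: -0.0003
gripper_force: 0.0
```

Run:
```python
from h import *
from cell import vision
st()
for n in ('scene','top'):
    c=vision.capture(n);f=c['frame'][...,::-1]
    x0,y0=(190,130) if n=='scene' else (125,155)
    if n=='scene':a=cv2.resize(f[y0:y0+120,x0:x0+120],(400,400))
    else: cv2.imwrite('pics/pre.png',np.hstack([a,cv2.resize(f[y0:y0+120,x0:x0+120],(400,400))]))
```

```text
t 2.85 cab xyz [-0.1439 -0.0013  0.0274] rot [ 3.1399 -0.0032  0.792 ] Fcab [ 0.33 -0.98  0.74] w -0.0003 q [-0.4   0.92 -0.12  1.91  0.31  0.33 -1.55]
```

View pics/pre.png

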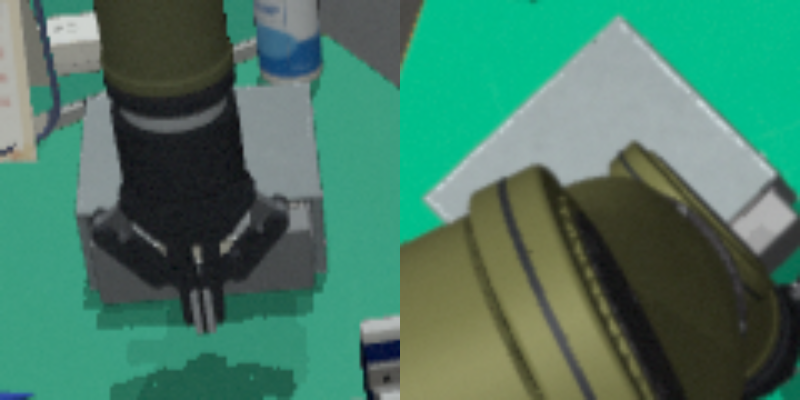

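The fingers sit closed and centred in front of the drawer, tips at (200,320) in the left crop. Now a slow approach.

play_rows(deltas=[0.004,0,0,0,0,0,0,0.008,0,0,0,0,0,0,0.012,0,0,0,0,0,0,0.016,0,0,0,0,0,0,0.02,0,0,0,0,0,0,0.024,0,0,0,0,0,0,0.027,0,0,0,0,0,0,0.03,0,0,0,0,0,0,0.032,0,0,0,0,0,0,0.033,0,0,0,0,0,0,0.034,0,0,0,0,0,0,0.034,0,0,0,0,0,0])

```text
t: 3.95
position: [0.5369, 0.2385, 0.0258]
tcp_rot: [3.141, -0.001, 0.794]
wrist_force: [-0.7, -0.8, -0.1]
gripper_width: 0.0
gripper_force: 0.0
```

play_rows(deltas=[0.001,0,0,0,0,0,0,0.002,0,0,0,0,0,0,0.003,0,0,0,0,0,0,0.003,0,0,0,0,0,0])

```text
t: 4.28
position: [0.5392, 0.2408, 0.0259]
tcp_rot: [3.141, -0.002, 0.794]
wrist_force: [0.2, -0.2, -1.2]
gripper_width: 0.0001
gripper_force: 0.0
```

```bash
python3 -c "
from h import *
st()"
```

```text
t 4.28 cab xyz [-1.069e-01  1.000e-04  2.590e-02] rot [ 3.141e+00 -2.000e-03  7.939e-01] Fcab [-0.   -0.34 -1.16] w 0.0001 q [-0.42  0.94 -0.15  1.8   0.29  0.42 -1.55]
```

play_rows(deltas=[0.001,0,0,0,0,0,0,0.002,0,0,0,0,0,0,0.003,0,0,0,0,0,0,0.003,0,0,0,0,0,0])

```text
t: 4.62
position: [0.5413, 0.243, 0.0259]
tcp_rot: [3.141, -0.002, 0.794]
wrist_force: [0.2, 0.4, -0.4]
gripper_width: 0.0002
gripper_force: 0.0
```

play_rows(deltas=[0.001,0,0,0,0,0,0,0.002,0,0,0,0,0,0,0.003,0,0,0,0,0,0,0.003,0,0,0,0,0,0])

```text
t: 4.95
position: [0.5432, 0.2448, 0.0258]
tcp_rot: [3.141, -0.001, 0.794]
wrist_force: [0.8, -0.3, -0.6]
gripper_width: -0.0
gripper_force: 0.1
```

play_rows(deltas=[0.001,0,0,0,0,0,0,0.002,0,0,0,0,0,0,0.002,0,0,0,0,0,0])

```text
t: 5.2
position: [0.5433, 0.245, 0.0257]
tcp_rot: [3.141, 0.002, 0.794]
wrist_force: [-4.2, -3.9, 3.6]
gripper_width: 0.0002
gripper_force: 2.4
```

play_rows(deltas=[0.001,0,0,0,0,0,0,0.002,0,0,0,0,0,0,0.002,0,0,0,0,0,0])

```text
t: 5.45
position: [0.5443, 0.246, 0.0257]
tcp_rot: [3.141, 0.003, 0.793]
wrist_force: [-4.4, -3.9, 4.8]
gripper_width: -0.0002
gripper_force: 3.1
```

play_rows(deltas=[0.001,0,0,0,0,0,0,0.002,0,0,0,0,0,0,0.003,0,0,0,0,0,0,0.003,0,0,0,0,0,0])

```text
t: 5.78
position: [0.5464, 0.2481, 0.0257]
tcp_rot: [3.141, 0.003, 0.793]
wrist_force: [-4.7, -3.6, 4.1]
gripper_width: 0.0001
gripper_force: 3.1
```

play_rows(deltas=[0.001,0,0,0,0,0,0,0.0015,0,0,0,0,0,0,0.0015,0,0,0,0,0,0])

```text
t: 6.03
position: [0.5474, 0.2491, 0.0257]
tcp_rot: [3.141, 0.003, 0.793]
wrist_force: [-5.2, -3.5, 4.7]
gripper_width: -0.0001
gripper_force: 3.2
```

play_rows(deltas=[0.001,0,0,0,0,0,0,0.0015,0,0,0,0,0,0,0.0015,0,0,0,0,0,0])

```text
t: 6.28
position: [0.5484, 0.2501, 0.0256]
tcp_rot: [3.141, 0.003, 0.793]
wrist_force: [-5.1, -3.4, 5.6]
gripper_width: 0.0001
gripper_force: 3.2
```

play_rows(deltas=[0.001,0,-0.001,0,0,0,0,0.0015,0,-0.0015,0,0,0,0,0.0015,0,-0.0015,0,0,0,0])

```text
t: 6.53
position: [0.5484, 0.2501, 0.0259]
tcp_rot: [-3.142, 0.007, 0.793]
wrist_force: [-4.9, -4.4, -2.5]
gripper_width: -0.0004
gripper_force: 3.2
```

play_rows(deltas=[0.001,0,0,0,0,0,0,0.0015,0,0,0,0,0,0,0.0015,0,0,0,0,0,0])

```text
t: 6.78
position: [0.5495, 0.2512, 0.0259]
tcp_rot: [-3.142, 0.007, 0.793]
wrist_force: [-4.6, -5.2, -2.0]
gripper_width: -0.0
gripper_force: 3.2
```

play_rows(deltas=[0.001,0,0,0,0,0,0,0.0015,0,0,0,0,0,0,0.0015,0,0,0,0,0,0])

```text
t: 7.03
position: [0.5505, 0.2523, 0.0259]
tcp_rot: [-3.142, 0.007, 0.793]
wrist_force: [-4.3, -5.7, -1.5]
gripper_width: -0.0001
gripper_force: 3.2
```

play_rows(deltas=[0.001,0,0,0,0,0,0,0.0015,0,0,0,0,0,0,0.0015,0,0,0,0,0,0])

```text
t: 7.28
position: [0.5516, 0.2534, 0.0259]
tcp_rot: [-3.142, 0.007, 0.793]
wrist_force: [-4.3, -4.4, -1.8]
gripper_width: 0.0002
gripper_force: 3.2
```

play_rows(deltas=[0.001,0,0,0,0,0,0,0.0015,0,0,0,0,0,0,0.0015,0,0,0,0,0,0])

```text
t: 7.53
position: [0.5525, 0.2543, 0.0259]
tcp_rot: [-3.142, 0.007, 0.793]
wrist_force: [-5.8, -4.9, -2.0]
gripper_width: -0.0002
gripper_force: 3.3
```

play_rows(deltas=[0.0005,0,0,0,0,0,0,0.001,0,0,0,0,0,0,0.001,0,0,0,0,0,0])

```text
t: 7.78
position: [0.5532, 0.255, 0.0259]
tcp_rot: [-3.142, 0.007, 0.793]
wrist_force: [-4.9, -4.2, -2.8]
gripper_width: -0.0001
gripper_force: 3.3
```

play_rows(deltas=[0.0005,0,0,0,0,0,0,0.001,0,0,0,0,0,0,0.001,0,0,0,0,0,0])

```text
t: 8.03
position: [0.5539, 0.2557, 0.0259]
tcp_rot: [-3.142, 0.007, 0.793]
wrist_force: [-4.7, -4.3, -1.3]
gripper_width: 0.0001
gripper_force: 3.3
```

play_rows(deltas=[0.0005,0,0,0,0,0,0,0.001,0,0,0,0,0,0,0.001,0,0,0,0,0,0])

```text
t: 8.28
position: [0.5546, 0.2564, 0.0259]
tcp_rot: [-3.142, 0.007, 0.793]
wrist_force: [-5.8, -4.2, -1.7]
gripper_width: 0.0002
gripper_force: 3.4
```

play_rows(deltas=[0.0005,0,0,0,0,0,0,0.001,0,0,0,0,0,0,0.001,0,0,0,0,0,0])

```text
t: 8.53
position: [0.555, 0.2568, 0.0259]
tcp_rot: [-3.141, 0.008, 0.793]
wrist_force: [-5.5, -5.0, -0.0]
gripper_width: 0.0001
gripper_force: 3.8
```

play_rows(deltas=[0.0005,0,0,0,0,0,0,0.001,0,0,0,0,0,0,0.001,0,0,0,0,0,0])

```text
t: 8.78
position: [0.5551, 0.2569, 0.0259]
tcp_rot: [-3.141, 0.009, 0.793]
wrist_force: [-6.7, -6.4, 1.3]
gripper_width: 0.0002
gripper_force: 4.6
```

Firm stop: position stalls and force rises to 9 N. Easing off.

play_rows(deltas=[-0.003,0,0,0,0,0,0,-0.008,0,0,0,0,0,0,-0.018,0,0,0,0,0,0,-0.035,0,0,0,0,0,0,-0.055,0,0,0,0,0,0,-0.075,0,0,0,0,0,0,-0.095,0,0,0,0,0,0,-0.115,0,0,0,0,0,0,-0.13,0,0,0,0,0,0,-0.13,0,0,0,0,0,0,-0.13,0,0,0,0,0,0,-0.13,0,-0.05,0,0,0,0,-0.13,0,-0.09,0,0,0,0,-0.13,0,-0.13,0,0,0,0,-0.13,0,-0.17,0,0,0,0,-0.13,0,-0.17,0,0,0,0])

```text
t: 10.12
position: [0.4731, 0.1721, 0.2045]
tcp_rot: [3.136, -0.018, 0.794]
wrist_force: [-0.3, -0.0, 0.5]
gripper_width: 0.0001
gripper_force: 0.0
```

Run:
```python
from h import *
from cell import vision
st()
x,y,a=np.load('st.npy')
rel(([x,y,.2],a),([x,y,.1],a),([x,y,.013],a))
```

```text
t 10.12 cab xyz [-0.2022 -0.0009  0.2045] rot [ 3.1363 -0.0178  0.7944] Fcab [-0.25  0.2   0.52] w 0.0001 q [-0.27  0.57 -0.26  1.97  0.24  0.61 -1.47]
[-0.2147, 0.2195, 0.0018] [0.0057, -0.0177, -0.0493] world [ 0.4793 -0.1349  0.2   ]
[-0.2165, 0.219, 0.1018] [0.0057, -0.0177, -0.0493] world [ 0.4793 -0.1349  0.1   ]
[-0.2181, 0.2185, 0.1888] [0.0057, -0.0177, -0.0493] world [ 0.4793 -0.1349  0.013 ]
```

play_rows(deltas=[-0.215,0.22,0.002,0.006,-0.018,-0.049,0.06,-0.215,0.22,0.002,0.006,-0.018,-0.049,0.06,-0.215,0.22,0.002,0.006,-0.018,-0.049,0.06,-0.215,0.22,0.002,0.006,-0.018,-0.049,0.06,-0.215,0.22,0.002,0.006,-0.018,-0.049,0.06,-0.215,0.22,0.002,0.006,-0.018,-0.049,0.06,-0.215,0.22,0.002,0.006,-0.018,-0.049,0.06,-0.215,0.22,0.002,0.006,-0.018,-0.049,0.06,-0.216,0.219,0.06,0.006,-0.018,-0.049,0.06,-0.216,0.219,0.08,0.006,-0.018,-0.049,0.06,-0.216,0.219,0.08,0.006,-0.018,-0.049,0.06,-0.216,0.219,0.08,0.006,-0.018,-0.049,0.06])

```text
t: 11.12
position: [0.473, -0.1386, 0.1164]
tcp_rot: [-3.134, 0.016, 0.844]
wrist_force: [0.1, 0.5, -0.2]
gripper_width: 0.0598
gripper_force: 0.0
```

Run:
```python
from h import *
from cell import vision,sense
st()
s=sense();w=vision.capture('wrist');pickle.dump((s,w),open('w.pkl','wb'))
T=np.eye(4);T[:3,:3]=Ro.from_euler('xyz',s['tcp_rot']).as_matrix();T[:3,3]=s['position']
c=dict(w);c['pose']=T@np.array(w['mount'])
f=w['frame'][...,::-1].copy()
x,y,a=np.load('st.npy')
for hx,hy,h in((.013,.023,.012),(.01,.018,.038)):
    p=[proj(c,[x+np.cos(a)*i-np.sin(a)*j,y+np.sin(a)*i+np.cos(a)*j,h]) for i,j in((hx,hy),(hx,-hy),(-hx,-hy),(-hx,hy))]
    cv2.polylines(f,[np.array(p).astype(int)],True,(0,0,255),1); print(np.round(p))
t=vision.capture('top')['frame'][...,::-1]
f=cv2.resize(f,(480,360)); b=cv2.resize(t[155:325,125:285],(320,340)); b=cv2.copyMakeBorder(b,0,20,0,0,0)
cv2.imwrite('pics/w1.png',np.hstack([f,b]))
x0,y0,a0=x,y,a
rel(([x,y,.013],a))
```

```text
t 11.12 cab xyz [-0.4238 -0.2186  0.1164] rot [-3.1341  0.0165  0.8441] Fcab [ 0.46  0.26 -0.21] w 0.0598 q [ 0.33  0.72 -0.24  2.05  0.4   0.43 -0.95]
[[285. 206.]
 [350. 206.]
 [349. 241.]
 [286. 240.]]
[[289. 219.]
 [346. 219.]
 [345. 249.]
 [290. 249.]]
[0.0076, 0.0012, 0.1055] [-0.0028, 0.0138, 0.0003] world [ 0.4793 -0.1349  0.013 ]
```

View pics/w1.png

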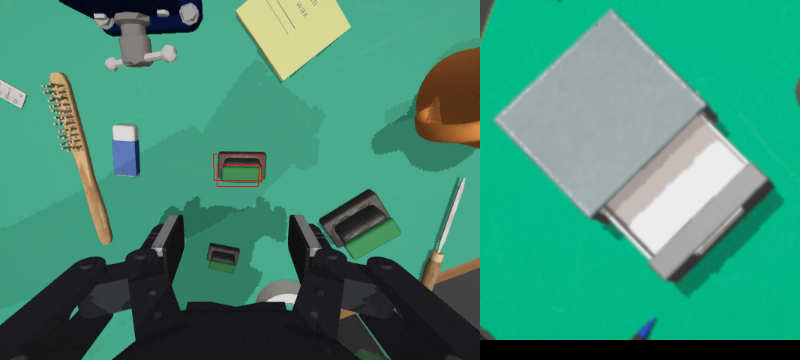

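play_rows(deltas=[0.007,0.001,0,-0.003,0.014,0,0.06,0.007,0.001,0,-0.003,0.014,0,0.06,0.007,0.001,0,-0.003,0.014,0,0.06,0.007,0.001,0,-0.003,0.014,0,0.06])

```text
t: 11.55
position: [0.4784, -0.1349, 0.1178]
tcp_rot: [-3.14, 0.001, 0.843]
wrist_force: [-0.3, -0.3, -0.0]
gripper_width: 0.06
gripper_force: 0.0
```

Run:
```python
from h import *
from cell import vision,sense
st()
s=sense();w=vision.capture('wrist')
T=np.eye(4);T[:3,:3]=Ro.from_euler('xyz',s['tcp_rot']).as_matrix();T[:3,3]=s['position']
c=dict(w);c['pose']=T@np.array(w['mount'])
f=w['frame'].astype(int)
x,y,a=np.load('st.npy')
hsv=cv2.cvtColor(w['frame'],cv2.COLOR_RGB2HSV)
u,v=map(int,proj(c,[x,y,.038]));print(u,v,hsv[v,u],hsv[v-60,u-60])
ref=hsv[v,u].astype(int)
m=((abs(hsv[...,0].astype(int)-62)<10)&(hsv[...,2]<170)&(hsv[...,1]>120)).astype(np.uint8)
n,l,stt,ce=cv2.connectedComponentsWithStats(m)
for i in range(1,n):
    if stt[i,4]>150:
        r=cv2.minAreaRect(np.argwhere(l==i)[:,::-1].astype(np.float32))
        print(stt[i],ce[i].round(1),on(c,*ce[i],.038).round(4),np.round(r[1],1),r[2])
# dark body+base mask
print(hsv[v-12:v-30:-4,u].tolist())
for n in('top','scene'):
    k=vision.capture(n);hs=cv2.cvtColor(k['frame'],cv2.COLOR_RGB2HSV)
    print(n,proj(k,[x,y,.038]))
```

```text
t 11.55 cab xyz [-0.4174 -0.2198  0.1178] rot [-3.1405e+00  1.4000e-03  8.4290e-01] Fcab [-0.39 -0.01 -0.04] w 0.06 q [ 0.33  0.72 -0.24  2.04  0.4   0.42 -0.95]
314 244 [ 68 133 138] [ 80 150 156]
[ 293  232   54   21 1069] [319.3 242.3] [ 0.4827 -0.1361  0.038 ] [20. 53.] 90.0
[ 453  299   75   52 1820] [491.6 325.1] [ 0.533 -0.263  0.038] [26.8 72.5] 59.38138961791992
[276 355  35  18 401] [293.  363.6] [ 0.4067 -0.1931  0.038 ] [33.5 12.3] 10.304845809936523
[[66, 118, 69], [18, 17, 77], [15, 14, 36], [19, 26, 106], [23, 13, 77]]
top (np.float64(403.9661256552055), np.float64(279.5572176008967))
scene (np.float64(372.77611919987334), np.float64(309.02770765729963))
```

```bash
python3 -c "
from h import *
st();rel(([.482,-.1358,.014],.8437))"
```

```text
t 11.7 cab xyz [-0.4179 -0.2195  0.1172] rot [-3.1393e+00  2.3000e-03  8.4260e-01] Fcab [-0.37  0.05 -0.  ] w 0.0599 q [ 0.33  0.72 -0.24  2.05  0.4   0.42 -0.95]
[0.0024, 0.0039, 0.1032] [-0.0023, 0.0023, -0.0011] world [ 0.482  -0.1358  0.014 ]
```

play_rows(deltas=[0.0024,0.0039,0.03,-0.002,0.002,-0.001,0.06,0.0024,0.0039,0.055,-0.002,0.002,-0.001,0.06,0.0024,0.0039,0.075,-0.002,0.002,-0.001,0.06,0.0024,0.0039,0.09,-0.002,0.002,-0.001,0.06,0.0024,0.0039,0.098,-0.002,0.002,-0.001,0.06,0.0024,0.0039,0.102,-0.002,0.002,-0.001,0.06,0.0024,0.0039,0.103,-0.002,0.002,-0.001,0.06,0.0024,0.0039,0.103,-0.002,0.002,-0.001,0.06])

```text
t: 12.37
position: [0.4822, -0.1357, 0.0142]
tcp_rot: [-3.141, 0.0, 0.844]
wrist_force: [-0.0, 0.7, 0.1]
gripper_width: 0.0602
gripper_force: 0.0
```

play_rows(deltas=[0,0,0,0,0,0,0.03,0,0,0,0,0,0,0.03,0,0,0,0,0,0,0.03,0,0,0,0,0,0,0.03,0,0,0,0,0,0,0.03,0,0,0,0,0,0,0.03], grip_force=20)

```text
t: 12.87
position: [0.4825, -0.1359, 0.0147]
tcp_rot: [3.141, -0.0, 0.844]
wrist_force: [-0.4, -0.2, 6.1]
gripper_width: 0.0356
gripper_force: 21.2
```

play_rows(deltas=[0,0,-0.005,0,0,0,0.03,0,0,-0.015,0,0,0,0.03,0,0,-0.04,0,0,0,0.03,0,0,-0.08,0,0,0,0.03,0,0,-0.12,0,0,0,0.03,0,0,-0.16,0,0,0,0.03,0,0,-0.18,0,0,0,0.03,0,0,-0.18,0,0,0,0.03,0,0,-0.18,0,0,0,0.03])

```text
t: 13.62
position: [0.4824, -0.1361, 0.1956]
tcp_rot: [3.139, -0.001, 0.843]
wrist_force: [-0.1, -0.3, -0.8]
gripper_width: 0.0356
gripper_force: 20.5
```

Run:
```python
from h import *
from cell import vision,sense
st()
c=vision.capture('top');cv2.imwrite('top2.png',c['frame'][...,::-1])
# where the drawer should be
for p in ((-.166,.075,.062),(-.166,-.075,.062)): print(np.round(proj(c,cabp(*p)),1))
rel((cabp(-.105,0,.19),.794),(cabp(-.105,0,.14),.794))
f=vision.capture('wrist')['frame'][...,::-1]
b=c['frame'][155:325,125:285,::-1]
cv2.imwrite('pics/h.png',np.hstack([cv2.resize(f,(480,360)),cv2.copyMakeBorder(cv2.resize(b,(320,340)),0,20,0,0,0)]))
```

```text
t 13.62 cab xyz [-0.4154 -0.2236  0.1956] rot [ 3.1394e+00 -1.0000e-03  8.4320e-01] Fcab [-0.3  -0.11 -0.84] w 0.0356 q [ 0.4   0.6  -0.35  1.97  0.33  0.63 -0.89]
[217.6 295.7]
[269.8 244.2]
[0.3216, -0.2072, 0.0041] [-0.0004, 0.0007, 0.0495] world [0.5406 0.242  0.19  ]
[0.3217, -0.2071, 0.0541] [-0.0004, 0.0007, 0.0495] world [0.5406 0.242  0.14  ]
```

View pics/h.png

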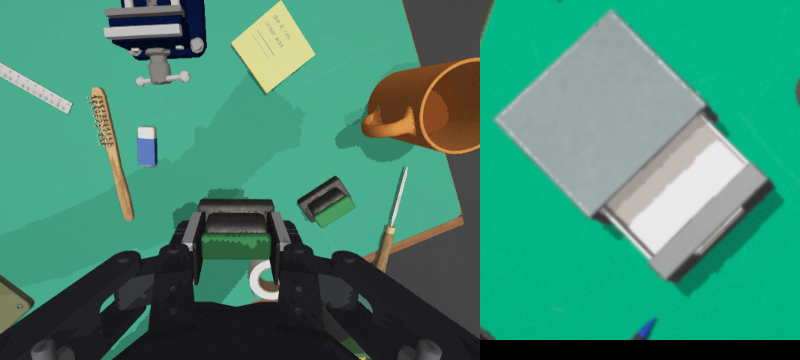

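play_rows(deltas=[0.03,-0.02,0,0,0,0.01,0.03,0.06,-0.039,0,0,0,0.02,0.03,0.09,-0.058,0,0,0,0.03,0.03,0.12,-0.077,0,0,0,0.04,0.03,0.15,-0.097,0,0,0,0.049,0.03,0.18,-0.116,0,0,0,0.049,0.03,0.21,-0.135,0,0,0,0.049,0.03,0.24,-0.155,0,0,0,0.049,0.03,0.27,-0.174,0,0,0,0.049,0.03,0.3,-0.193,0,0,0,0.049,0.03,0.317,-0.204,0.004,0,0,0.049,0.03,0.323,-0.207,0.004,0,0,0.049,0.03,0.323,-0.207,0.03,0,0,0.049,0.03,0.323,-0.207,0.054,0,0,0.049,0.03,0.323,-0.207,0.054,0,0,0.049,0.03,0.323,-0.207,0.054,0,0,0.049,0.03])

```text
t: 15.05
position: [0.5405, 0.2412, 0.138]
tcp_rot: [-3.14, 0.006, 0.794]
wrist_force: [-0.1, 0.3, -0.6]
gripper_width: 0.0358
gripper_force: 20.5
```

Run:
```python
from h import *
st()
rel((cabp(-.104,0,.04),.794),(cabp(-.104,0,.0285),.794))
```

```text
t 15.05 cab xyz [-0.1056 -0.0005  0.138 ] rot [-3.14    0.0062  0.7941] Fcab [ 0.15  0.29 -0.63] w 0.0358 q [-0.36  0.78 -0.24  1.74  0.28  0.66 -1.53]
[0.0022, -0.0004, 0.098] [-0.0016, 0.0062, 0.0001] world [0.5413 0.2428 0.04  ]
[0.0023, -0.0003, 0.1095] [-0.0016, 0.0062, 0.0001] world [0.5413 0.2428 0.0285]
```

play_rows(deltas=[0.002,0,0.02,-0.001,0.006,0,0.03,0.002,0,0.045,-0.001,0.006,0,0.03,0.002,0,0.065,-0.001,0.006,0,0.03,0.002,0,0.08,-0.001,0.006,0,0.03,0.002,0,0.091,-0.001,0.006,0,0.03,0.002,0,0.097,-0.001,0.006,0,0.03,0.002,0,0.101,-0.001,0.006,0,0.03,0.002,0,0.104,-0.001,0.006,0,0.03,0.002,0,0.106,-0.001,0.006,0,0.03,0.002,0,0.106,-0.001,0.006,0,0.03])

```text
t: 15.88
position: [0.5436, 0.2448, 0.0343]
tcp_rot: [3.141, -0.006, 0.795]
wrist_force: [0.4, -1.1, -0.5]
gripper_width: 0.0353
gripper_force: 20.5
```

play_rows(deltas=[0,0,0.001,0,0,0,0.03,0,0,0.002,0,0,0,0.03,0,0,0.002,0,0,0,0.03])

```text
t: 16.13
position: [0.5434, 0.2448, 0.0321]
tcp_rot: [3.141, -0.006, 0.795]
wrist_force: [0.4, -0.5, 0.5]
gripper_width: 0.0354
gripper_force: 20.5
```

play_rows(deltas=[-0.001,0,0.001,0,0,0,0.03,-0.002,0,0.002,0,0,0,0.03,-0.002,0,0.003,0,0,0,0.03,-0.002,0,0.003,0,0,0,0.03])

```text
t: 16.47
position: [0.5417, 0.2431, 0.0287]
tcp_rot: [3.141, -0.005, 0.795]
wrist_force: [0.2, -0.2, -0.7]
gripper_width: 0.0355
gripper_force: 20.5
```

play_rows(deltas=[0,0,0.001,0,0,0,0.03,0,0,0.0015,0,0,0,0.03,0,0,0.0015,0,0,0,0.03])

```text
t: 16.72
position: [0.542, 0.2433, 0.0274]
tcp_rot: [3.141, -0.006, 0.795]
wrist_force: [0.4, -0.4, 0.1]
gripper_width: 0.0359
gripper_force: 20.5
```

play_rows(deltas=[0,0,0.0005,0,0,0,0.03,0,0,0.001,0,0,0,0.03,0,0,0.001,0,0,0,0.03])

```text
t: 16.97
position: [0.5421, 0.2434, 0.0273]
tcp_rot: [3.141, -0.006, 0.795]
wrist_force: [-2.2, -0.8, 7.0]
gripper_width: 0.0355
gripper_force: 21.4
```

play_rows(deltas=[0,0,-0.001,0,0,0,0.036,0,0,-0.001,0,0,0,0.045,0,0,-0.001,0,0,0,0.055,0,0,-0.001,0,0,0,0.06,0,0,-0.001,0,0,0,0.06,0,0,-0.001,0,0,0,0.06])

```text
t: 17.47
position: [0.5419, 0.2433, 0.0272]
tcp_rot: [3.141, -0.005, 0.795]
wrist_force: [-0.1, -0.7, -1.1]
gripper_width: 0.0601
gripper_force: 0.0
```

play_rows(deltas=[0,0,-0.005,0,0,0,0.06,0,0,-0.015,0,0,0,0.06,0,0,-0.03,0,0,0,0.06,0,0,-0.06,0,0,0,0.06,0,0,-0.1,0,0,0,0.06,0,0,-0.14,0,0,0,0.06,0,0,-0.17,0,0,0,0.06,-0.06,0,-0.17,0,0,0,0,-0.1,0,-0.17,0,0,0,0,-0.14,0,-0.17,0,0,0,0,-0.14,0,-0.17,0,0,0,0,-0.14,0,-0.17,0,0,0,0])

```text
t: 18.47
position: [0.4394, 0.1383, 0.1974]
tcp_rot: [3.141, -0.0, 0.792]
wrist_force: [0.8, 0.7, 0.4]
gripper_width: 0.0005
gripper_force: 0.0
```

Run:
```python
from h import *
from cell import vision
st()
c=vision.capture('top');b=cv2.resize(c['frame'][155:325,125:285,::-1],(400,425))
f=vision.capture('wrist')['frame'][...,::-1]
cv2.imwrite('pics/p.png',np.hstack([b,cv2.copyMakeBorder(cv2.resize(f,(400,300)),0,125,0,0,0)]))
rel((cabp(-.21,0,.026),.794))
```

```text
t 18.47 cab xyz [-0.2499 -0.0006  0.1974] rot [ 3.1407e+00 -1.0000e-04  7.9190e-01] Fcab [ 1.06 -0.14  0.44] w 0.0005 q [-0.22  0.55 -0.28  2.08  0.28  0.55 -1.48]
[0.0321, -0.0007, 0.1719] [0.0012, -0.0079, 0.0003] world [0.467  0.1672 0.026 ]
```

View pics/p.png

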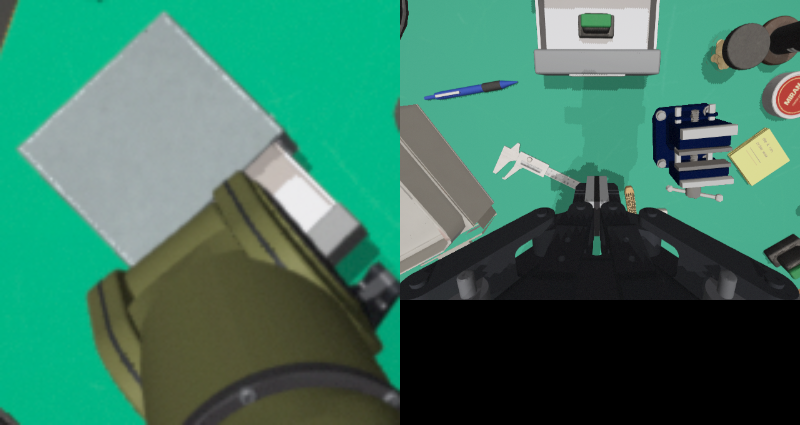

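The stamp stands in the drawer, seen in the wrist view at (597,25). Now down in front and press shut.

play_rows(deltas=[0.02,-0.001,0.03,0.001,-0.008,0,0,0.031,-0.001,0.07,0.001,-0.008,0,0,0.031,-0.001,0.11,0.001,-0.008,0,0,0.031,-0.001,0.145,0.001,-0.008,0,0,0.031,-0.001,0.165,0.001,-0.008,0,0,0.031,-0.001,0.171,0.001,-0.008,0,0,0.031,-0.001,0.171,0.001,-0.008,0,0,0.031,-0.001,0.171,0.001,-0.008,0,0])

```text
t: 19.23
position: [0.466, 0.1673, 0.0263]
tcp_rot: [-3.141, 0.0, 0.795]
wrist_force: [0.3, -0.2, -0.1]
gripper_width: 0.0001
gripper_force: 0.0
```

Run:
```python
from h import *
st()
rel((cabp(-.182,0,.026),.794))
```

```text
t 19.23 cab xyz [-0.2106  0.0008  0.0263] rot [-3.1413e+00  4.0000e-04  7.9540e-01] Fcab [ 0.13 -0.35 -0.07] w 0.0001 q [-0.38  0.89 -0.09  2.09  0.4   0.18 -1.61]
[0.0286, 0.0008, 0.0003] [-0.0003, 0.0004, 0.0014] world [0.4866 0.1871 0.026 ]
```

play_rows(deltas=[0.003,0.001,0,0,0,0,0,0.007,0.001,0,0,0,0,0,0.011,0.001,0,0,0,0,0,0.015,0.001,0,0,0,0,0,0.019,0.001,0,0,0,0,0,0.022,0.001,0,0,0,0,0,0.025,0.001,0,0,0,0,0,0.027,0.001,0,0,0,0,0,0.028,0.001,0,0,0,0,0,0.029,0.001,0,0,0,0,0,0.03,0.001,0,0,0,0,0,0.031,0.001,0,0,0,0,0,0.032,0.001,0,0,0,0,0,0.033,0.001,0,0,0,0,0,0.034,0.001,0,0,0,0,0,0.035,0.001,0,0,0,0,0,0.036,0.001,0,0,0,0,0,0.037,0.001,0,0,0,0,0,0.038,0.001,0,0,0,0,0])

```text
t: 20.82
position: [0.4911, 0.1915, 0.0256]
tcp_rot: [-3.141, 0.006, 0.795]
wrist_force: [-2.6, -2.7, 3.5]
gripper_width: -0.0002
gripper_force: 2.2
```

```bash
python3 -c "
from h import *
st()"
```

```text
t 20.82 cab xyz [-0.1757 -0.0002  0.0256] rot [-3.1408  0.0057  0.7945] Fcab [-3.73 -0.08  3.48] w -0.0002 q [-0.38  0.91 -0.13  1.99  0.38  0.28 -1.6 ]
```

play_rows(deltas=[0.001,0,0,0,0,0,0,0.002,0,0,0,0,0,0,0.004,0,-0.0005,0,0,0,0,0.006,0,-0.0005,0,0,0,0,0.008,0,-0.0005,0,0,0,0,0.011,0,-0.0005,0,0,0,0,0.014,0,-0.001,0,0,0,0,0.017,0,-0.001,0,0,0,0,0.02,0,-0.001,0,0,0,0,0.023,0,-0.001,0,0,0,0,0.026,0,-0.001,0,0,0,0,0.029,0,-0.001,0,0,0,0,0.032,0,-0.001,0,0,0,0,0.035,0,-0.001,0,0,0,0,0.038,0,-0.001,0,0,0,0,0.04,0,-0.001,0,0,0,0,0.042,0,-0.001,0,0,0,0,0.043,0,-0.001,0,0,0,0,0.044,0,-0.001,0,0,0,0,0.044,0,-0.001,0,0,0,0])

```text
t: 22.48
position: [0.5208, 0.2215, 0.0257]
tcp_rot: [-3.141, 0.009, 0.794]
wrist_force: [-3.4, -3.9, 0.0]
gripper_width: -0.0002
gripper_force: 2.7
```

```bash
python3 -c "
from h import *
st()
rel((cabp(-.101,0,.0256),.794))"
```

```text
t 22.48 cab xyz [-0.1335 -0.0003  0.0257] rot [-3.1405  0.009   0.7941] Fcab [-5.14 -0.33  0.01] w -0.0002 q [-0.39  0.93 -0.16  1.87  0.35  0.38 -1.6 ]
[0.0325, -0.0003, -0.0002] [-0.0011, 0.009, 0.0001] world [0.5434 0.2449 0.0256]
```

play_rows(deltas=[0.001,0,0,0,0,0,0,0.002,0,0,0,0,0,0,0.004,0,0,0,0,0,0,0.006,0,0,0,0,0,0,0.008,0,0,0,0,0,0,0.011,0,0,0,0,0,0,0.014,0,0,0,0,0,0,0.017,0,0,0,0,0,0,0.02,0,0,0,0,0,0,0.023,0,0,0,0,0,0,0.026,0,0,0,0,0,0,0.028,0,0,0,0,0,0,0.03,0,0,0,0,0,0,0.032,0,0,0,0,0,0,0.034,0,0,0,0,0,0,0.035,0,0,0,0,0,0,0.036,0,0,0,0,0,0,0.036,0,0,0,0,0,0])

```text
t: 23.98
position: [0.546, 0.247, 0.0257]
tcp_rot: [-3.141, 0.009, 0.794]
wrist_force: [-5.1, -4.5, 1.7]
gripper_width: 0.0001
gripper_force: 3.1
```

```bash
python3 -c "
from h import *
st()"
```

```text
t 23.98 cab xyz [-0.0976 -0.0004  0.0257] rot [-3.1407  0.0093  0.7941] Fcab [-6.75  0.46  1.67] w 0.0001 q [-0.4   0.95 -0.18  1.76  0.34  0.47 -1.59]
```

play_rows(deltas=[0.001,0,0,0,0,0,0,0.0015,0,0,0,0,0,0,0.0015,0,0,0,0,0,0])

```text
t: 24.23
position: [0.547, 0.248, 0.0257]
tcp_rot: [-3.141, 0.009, 0.794]
wrist_force: [-4.4, -4.2, 1.8]
gripper_width: 0.0002
gripper_force: 3.1
```

play_rows(deltas=[0.0005,0,0,0,0,0,0,0.001,0,0,0,0,0,0,0.001,0,0,0,0,0,0])

```text
t: 24.48
position: [0.5477, 0.2487, 0.0257]
tcp_rot: [-3.141, 0.01, 0.794]
wrist_force: [-5.0, -5.1, 2.8]
gripper_width: 0.0001
gripper_force: 3.2
```

play_rows(deltas=[0.0005,0,0,0,0,0,0,0.001,0,0,0,0,0,0,0.001,0,0,0,0,0,0])

```text
t: 24.73
position: [0.5484, 0.2494, 0.0257]
tcp_rot: [-3.141, 0.01, 0.794]
wrist_force: [-4.8, -3.4, 1.6]
gripper_width: 0.0001
gripper_force: 3.2
```

play_rows(deltas=[0.0005,0,0,0,0,0,0,0.001,0,0,0,0,0,0,0.001,0,0,0,0,0,0])

```text
t: 24.98
position: [0.5491, 0.2501, 0.0257]
tcp_rot: [-3.141, 0.01, 0.794]
wrist_force: [-4.4, -5.1, 2.6]
gripper_width: 0.0001
gripper_force: 3.2
```

play_rows(deltas=[0.0005,0,0,0,0,0,0,0.001,0,0,0,0,0,0,0.001,0,0,0,0,0,0])

```text
t: 25.23
position: [0.5498, 0.2509, 0.0257]
tcp_rot: [-3.141, 0.01, 0.794]
wrist_force: [-4.9, -4.6, 1.6]
gripper_width: 0.0
gripper_force: 3.2
```

play_rows(deltas=[0.0005,0,0,0,0,0,0,0.001,0,0,0,0,0,0,0.001,0,0,0,0,0,0])

```text
t: 25.48
position: [0.5504, 0.2516, 0.0257]
tcp_rot: [-3.141, 0.01, 0.794]
wrist_force: [-4.3, -4.9, 2.9]
gripper_width: 0.0003
gripper_force: 3.2
```

play_rows(deltas=[0.0005,0,0,0,0,0,0,0.001,0,0,0,0,0,0,0.001,0,0,0,0,0,0])

```text
t: 25.73
position: [0.5512, 0.2523, 0.0257]
tcp_rot: [-3.141, 0.01, 0.794]
wrist_force: [-4.7, -4.3, 2.9]
gripper_width: 0.0001
gripper_force: 3.2
```

play_rows(deltas=[0.0005,0,0,0,0,0,0,0.001,0,0,0,0,0,0,0.001,0,0,0,0,0,0])

```text
t: 25.98
position: [0.5519, 0.253, 0.0257]
tcp_rot: [-3.141, 0.01, 0.794]
wrist_force: [-4.7, -5.2, 2.6]
gripper_width: -0.0003
gripper_force: 3.2
```

play_rows(deltas=[0.0005,0,0,0,0,0,0,0.001,0,0,0,0,0,0,0.001,0,0,0,0,0,0])

```text
t: 26.23
position: [0.5526, 0.2537, 0.0257]
tcp_rot: [-3.141, 0.01, 0.794]
wrist_force: [-4.3, -4.4, 2.8]
gripper_width: -0.0001
gripper_force: 3.2
```

play_rows(deltas=[0.0005,0,0,0,0,0,0,0.001,0,0,0,0,0,0,0.001,0,0,0,0,0,0])

```text
t: 26.48
position: [0.5533, 0.2544, 0.0257]
tcp_rot: [-3.141, 0.01, 0.794]
wrist_force: [-4.3, -4.4, 2.6]
gripper_width: -0.0001
gripper_force: 3.3
```

play_rows(deltas=[0.0005,0,0,0,0,0,0,0.001,0,0,0,0,0,0,0.001,0,0,0,0,0,0])

```text
t: 26.73
position: [0.5539, 0.255, 0.0257]
tcp_rot: [-3.141, 0.01, 0.794]
wrist_force: [-4.4, -5.3, 1.6]
gripper_width: -0.0003
gripper_force: 3.4
```

play_rows(deltas=[0.0005,0,0,0,0,0,0,0.001,0,0,0,0,0,0,0.001,0,0,0,0,0,0])

```text
t: 26.98
position: [0.5545, 0.2557, 0.0257]
tcp_rot: [-3.141, 0.01, 0.794]
wrist_force: [-5.2, -5.5, 3.1]
gripper_width: 0.0001
gripper_force: 3.4
```

play_rows(deltas=[0.0005,0,0,0,0,0,0,0.001,0,0,0,0,0,0,0.001,0,0,0,0,0,0])

```text
t: 27.23
position: [0.5551, 0.2563, 0.0257]
tcp_rot: [-3.141, 0.01, 0.794]
wrist_force: [-4.9, -5.1, 2.3]
gripper_width: -0.0001
gripper_force: 3.6
```

play_rows(deltas=[0.0005,0,0,0,0,0,0,0.001,0,0,0,0,0,0,0.001,0,0,0,0,0,0])

```text
t: 27.48
position: [0.5553, 0.2565, 0.0257]
tcp_rot: [-3.141, 0.012, 0.794]
wrist_force: [-7.4, -6.2, 4.2]
gripper_width: -0.0002
gripper_force: 4.4
```

Stop felt at 9.6 N. Easing off slowly.

play_rows(deltas=[-0.002,0,0,0,0,0,0,-0.004,0,0,0,0,0,0,-0.007,0,0,0,0,0,0,-0.01,0,0,0,0,0,0,-0.014,0,0,0,0,0,0,-0.018,0,0,0,0,0,0,-0.023,0,0,0,0,0,0,-0.03,0,0,0,0,0,0,-0.05,0,0,0,0,0,0,-0.07,0,0,0,0,0,0,-0.09,0,0,0,0,0,0,-0.12,0,0,0,0,0,0,-0.13,0,-0.02,0,0,0,0,-0.13,0,-0.06,0,0,0,0,-0.13,0,-0.1,0,0,0,0,-0.16,0,-0.14,0,0,0,0,-0.2,0,-0.17,0,0,0,0,-0.2,0,-0.17,0,0,0,0,-0.2,0,-0.17,0,0,0,0])

```text
t: 29.07
position: [0.4182, 0.1158, 0.1998]
tcp_rot: [3.139, -0.001, 0.793]
wrist_force: [0.3, -0.4, 0.8]
gripper_width: 0.0001
gripper_force: 0.0
```

Run:
```python
from h import *
from cell import vision
st()
c=vision.capture('top');b=cv2.resize(c['frame'][155:355,125:525,::-1],(600,300))
f=vision.capture('wrist')['frame'][...,::-1]
cv2.imwrite('pics/end.png',np.vstack([b,cv2.copyMakeBorder(cv2.resize(f,(400,300)),0,0,0,200,0)]))
```

```text
t 29.07 cab xyz [-0.2809 -0.0012  0.1998] rot [ 3.1393e+00 -1.2000e-03  7.9280e-01] Fcab [-0.02 -0.5   0.82] w 0.0001 q [-0.18  0.51 -0.3   2.15  0.3   0.51 -1.48]
```

View pics/end.png

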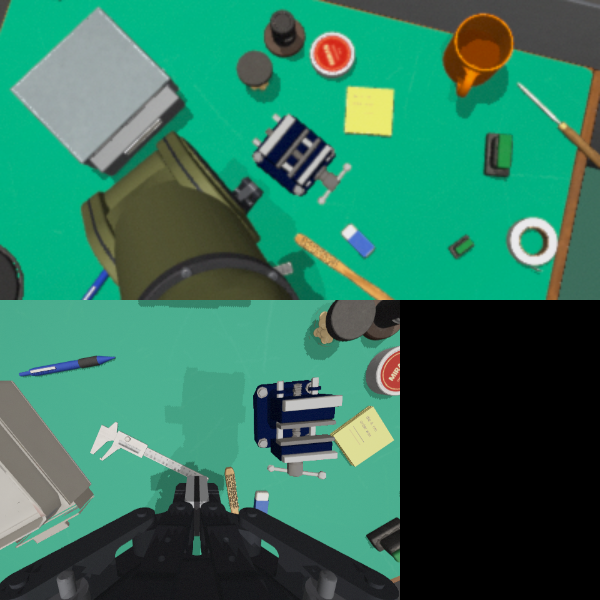

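The drawer is shut, with its front at (140,130) in the top view as at the start. Nothing else has moved. Settling briefly, then handing in.

play_rows(deltas=[0,0,0,0,0,0,0,0,0,0,0,0,0,0,0,0,0,0,0,0,0,0,0,0,0,0,0,0])

```text
t: 29.5
position: [0.4188, 0.1181, 0.1963]
tcp_rot: [-3.14, 0.003, 0.796]
wrist_force: [-0.4, 0.4, 0.2]
gripper_width: 0.0002
gripper_force: 0.0
```

```bash
python3 -c "
from cell import env
print(env.sign_off())"
```

```text
the job is handed in; nothing more can be done
None
```

I stood the stamp in the drawer and pressed it shut; the last pictures show it staying in and nothing else moved. The job was handed in at about 29.5 s, and sign-off returned no verdict.

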